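Push the board holder home into the L-shaped stop

ROBOT

A 6-joint arm with a two-finger parallel gripper is mounted at the origin on the work surface. World frame = base frame: x ahead of the robot, y to its left, z up, the work surface at z = 0. Lengths are in m, angles in rad, forces in N, time in s.
With the tool pointing down it reaches from about 0.25 to 0.725 m from the base axis. Payload 4 kg.
Tool frame: the origin (TCP) lies on the centre line of the jaws, within the pads' length; the fingertips stand 22 mm ahead of it and the grasp point (between the pads) lies 3 mm ahead of it; z points along the fingers, y is the line along which they close (so a half turn about z gives the same grasp; the last joint's range is limited). The gripper opens to 85 mm and grips with 20 to 120 N. Pads are 22 mm wide; open, the fingers measure 114 mm over their backs; the gripper's body (76 mm by 85 mm) begins 54 mm behind the grasp point. The pads swing forward as they close: fully open they stand 13 mm farther back than shut.
Start: joints at [1.266, 0.241, 0.005, 1.335, 0, 1.571], TCP at [0.15, 0.477, 0.226] pointing down, gripper open.
Joint ranges: [-2.72, 2.72], [-1.05, 1.87], [-1.09, 1.28], [-1.99, 2.15], [-1.42, 1.44], [-3.14, 3.14]. Speed limits (rad/s): [2.79, 2.79, 3.14, 3.14, 3.14, 3.14].

INTERFACE

Orientations are given as a unit quaternion [x, y, z, w].
In Python, from workcell import bot gives the robot as it stands.
- The arm moves only by the shell command python3 -m inch 'ROWS'. ROWS is JSON, one flat list of numbers, 7 for each row, row after row: the shift along the world's x, y, z in mm, then the turn, a rotation vector about the world's x, y, z in rad, then the opening in per cent of the stroke, from 0 (shut) to 100 (fully open). A call has 1 to 8 rows; each row is the pose to reach, as a shift and turn from the pose commanded when the call began; what a row does not reach only later rows make up. A row lasts 1/12 s, in which the tool goes at most 41.7 mm and 7.16 degrees, less where a joint would pass 70% of its speed; a pose out of reach is approached as far as the arm can. A call with a gripper value outside its range is refused whole. The fingers move at their own pace and stop on an object; the grip force is fixed at half the most. Time passes only in rows, so rows that repeat a pose let the fingers close. It gives the time, the measured TCP pose, the force, the opening and the grip force at its end, in the units of the state.
- bot.get_obs(): the state, without advancing time (a new reading comes with each control period).
- bot.camera(name): name is "side" or "top"; returns the picture (480x640x3 uint8, blue, green, red); there is no depth.
- bot.camera_info(name): a dict with "intrinsics" (3x3 intrinsics, pixels), "camera_from_world" (4x4, takes a point from world to camera coordinates). Camera axes: x right, y down, z forward; pixel columns grow to the right and rows downward; lengths in m; the calibration is good to about 2 mm. A picture is of the moment at which its call begins. camera_info takes no time and is no camera call.
- bot.job_done(): hands the job in; it is judged then, once.
Trained networks look in the newest picture that a camera, given by its name, has taken for a name from the list of things; names that differ only in an ending like _2 or _b are one class to them, and where a whole thing is asked for, a point or a joint stands for the part that bears it (a point fixed in the world has none). Each returns a list of dicts, best first, with "confidence" (0 to 1); they miss things now and then, are a little off and sometimes report something else, mostly with a low value. They report only what shows in the picture. A call takes as long as a camera call. They do not tell look-alikes from the thing itself.
- bot.silhouettes(camera, target): "mask" (480x640 bool, what is visible of it) and "uv" ([column, row] in pixels, amid what is visible of it).
- bot.spot_point(camera, target): "uv" ([column, row] in pixels: a listed point, or the origin of a listed thing).
The state is a dict: "clock": time; "joint_pos": joint angles; "joint_vel": joint speeds; "tau": joint torques, N m; "eef_pos": TCP position; "tool_rot": TCP orientation; "ft_force": force on the tool from outside, world axes, zero at the start; "ft_torque": the same for the moment, N m; "grip_width": finger opening in m; "grasp_force": force on a finger pad.
Only numpy, scipy, OpenCV 4.12 (cv2) and the standard library are available. Lean on these libraries where they do the work, as an engineer would, in place of code of your own. Each camera call takes 0.05 s, during which the arm holds its last target. There are 200 camera calls.

TASK

With your fingertips, push the board holder (the flat aluminium plate with a circuit board clamped on it) by the edges of its plate along the bench until it sits fully home and square in the inside corner of the L-shaped stop, its far edge against the long rail and its left edge (seen from the robot) against the short arm. Only push it: do not lift or tip it, and do not touch or take hold of the circuit board, jaws or thumbscrews on top. Leave the jar, the spool and the multimeter where they are, and finish with your hand clear.

Things in the scene. Friction and masses are not known exactly. Their poses are not given: they have to be found in the camera images.
- holder: Loose board holder, about 0.4 kg in all: an aluminium plate 96 (its x) x 120 (its y) x 14 mm, flat on the bench, carrying the clamped board. Origin: centre of its underside, z up; it starts turned up to 0.35 rad from the stop's axes. Home, its +x edge meets the long rail, its +y edge the short arm: centre at (-48, -60) mm in the stop's frame, axes parallel.
- clamped_board: What is fixed on the holder's plate and must not be touched: dark green circuit board, two dark steel jaws (22 mm above the bench) and two thumbscrews (31 mm above the bench), all within 68 x 92 mm about the plate's centre, so 14 mm inside its edges. Same origin and axes as the holder.
- stop: L-shaped stop of aluminium bar 14 mm wide, 12 mm high, fixed to the bench, turned -0.1 to 0.28 rad. Origin: inside corner at bench level, z up. Long rail: 320 mm from the corner along its -y (robot's right), inner face at x = 0, looking at the robot. Short arm: 100 mm along -x (towards the robot), inner face at y = 0, looking right. The holder starts in front of the long rail.
- jar: Bystander: loose white jar with a black cap, 44 mm diameter, 42 mm high, standing beyond the long rail. Origin: centre of its underside.
- spool: Bystander: loose grey spool, 58 mm diameter, 46 mm high, standing beyond the long rail. Origin: centre of its underside.
- meter: Bystander: loose orange multimeter lying face up, 170 (x) x 85 (y) x 44 mm high with its dial, to the left of the short arm. Origin: centre of its underside.
Mind the look-alikes: they are no part of the job. Several things look just like the holder: the one meant starts farthest to the robot's left.

How it is judged:
At the end, for the whole second after the job is handed in: The holder lies flat and at rest in the inside corner of the stop: within 4 mm of touching the long rail and the short arm, and square to them within 0.04 rad (x of holder in the frame of stop between -0.052 and -0.045 m and y of holder in the frame of stop between -0.064 and -0.057 m and angle between the x axis of holder and the x axis of stop, either way round below 0.04 rad and height (world z) of holder below 0.003 m and angle between holder's own z axis and vertical below 0.03 rad and linear speed of holder below 0.01 m/s and angular speed of holder below 0.05 rad/s).
It fails at once if the circuit board, jaws or thumbscrews are touched (over 1 N) (contact force between any of the fingers, the arm and clamped_board above 1 N).
It fails at once if the holder is lifted off the bench (more than 5 mm) or tipped (more than 0.12 rad) (height (world z) of holder above 0.005 m or angle between holder's own z axis and vertical above 0.12 rad).
It fails at once if the jar, the spool or the multimeter is shifted more than 15 mm or tipped ((distance of jar from where it was at the start of the episode above 0.015 m or angle between jar's own z axis and vertical above 0.3 rad) or (distance of spool from where it was at the start of the episode above 0.015 m or angle between spool's own z axis and vertical above 0.3 rad) or (distance of meter from where it was at the start of the episode above 0.015 m or angle between meter's own z axis and vertical above 0.3 rad)).
It also fails if it takes over 58 s, if anything falls off the work surface, if the arm or the gripper's body presses on something with over 40 N, if the wrist force passes 120 N, or if a joint passes its speed limit or range.

## Working session

There is one attempt and no reset: what is moved stays moved. The work goes in short steps, Python scripts to look and compute and a shell command to move; the robot and the scene stay as the last step left them, time stands still between calls to the robot, and variables do not carry over. Pictures are saved under pics/ and viewed, at most 10 in all, crops included, and the job is handed in when it is done.

```bash
mkdir -p pics; cat > h.py <<'E'
import numpy as np,cv2
from workcell import bot
def ray(cam,uv,z):
    i=bot.camera_info(cam);K=np.array(i["intrinsics"]);T=np.array(i["camera_from_world"])
    R,t=T[:3,:3],T[:3,3];d=R.T@np.linalg.inv(K)@np.array([uv[0],uv[1],1.]);c=-R.T@t
    return (c+d*(z-c[2])/d[2])
def proj(cam,p):
    i=bot.camera_info(cam);K=np.array(i["intrinsics"]);T=np.array(i["camera_from_world"])
    q=K@(T[:3,:3]@np.array(p,float)+T[:3,3]);return q[:2]/q[2]
E
python3 - <<'E'
from h import *
for c in("top","side"):
    im=bot.camera(c);cv2.imwrite(f"pics/{c}0.png",im)
    T=np.array(bot.camera_info(c)["camera_from_world"]);print(c,(-T[:3,:3].T@T[:3,3]).round(3))
    for n,z in(("holder",0.014),("stop",.012),("jar",.02),("spool",.02),("meter",.02)):
        for s in bot.silhouettes(c,n):
            r=cv2.minAreaRect(np.argwhere(s["mask"])[:,::-1].astype(np.float32))
            print(n,round(s["confidence"],2),np.round(s["uv"]),ray(c,s["uv"],z).round(3),[ray(c,p,z)[:2].round(3).tolist() for p in cv2.boxPoints(r)] if c=="top" else "")
E
```

```text
top [0.435 0.005 1.223]
holder 0.87 [444. 124.] [ 0.779 -0.32   0.014] [[0.74, -0.257], [0.842, -0.272], [0.826, -0.393], [0.724, -0.378]]
holder 0.7 [433. 370.] [ 0.197 -0.291  0.014] [[0.247, -0.232], [0.264, -0.33], [0.143, -0.35], [0.127, -0.253]]
holder 0.57 [379. 198.] [ 0.597 -0.163  0.014] [[0.643, -0.101], [0.645, -0.223], [0.546, -0.223], [0.545, -0.102]]
stop 0.83 [324. 158.] [ 0.694 -0.033  0.012] [[0.708, 0.09], [0.713, -0.243], [0.602, -0.243], [0.598, 0.089]]
jar 0.53 [286. 130.] [0.758 0.058 0.02 ] [[0.772, 0.072], [0.773, 0.029], [0.724, 0.028], [0.724, 0.071]]
spool 0.69 [367. 131.] [ 0.758 -0.133  0.02 ] [[0.743, -0.095], [0.804, -0.124], [0.78, -0.174], [0.719, -0.144]]
meter 0.93 [202. 187.] [0.619 0.256 0.02 ] [[0.693, 0.308], [0.708, 0.221], [0.537, 0.19], [0.522, 0.276]]
side [ 0.395 -0.738  0.726]
holder 0.97 [322. 385.] [ 0.444 -0.317  0.014] 
holder 0.75 [161. 394.] [ 0.193 -0.294  0.014] 
holder 0.71 [526. 367.] [ 0.778 -0.334  0.014] 
holder 0.55 [393. 305.] [ 0.596 -0.176  0.014] 
stop 0.82 [429. 257.] [ 0.698 -0.065  0.012] 
jar 0.77 [437. 217.] [0.746 0.044 0.02 ] 
spool 0.87 [472. 276.] [ 0.761 -0.132  0.02 ] 
meter 0.76 [358. 167.] [0.614 0.254 0.02 ]
```

View pics/top0.png

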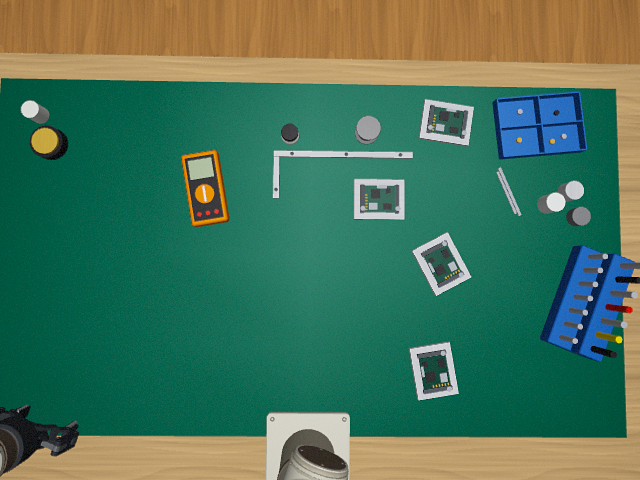

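View pics/side0.png

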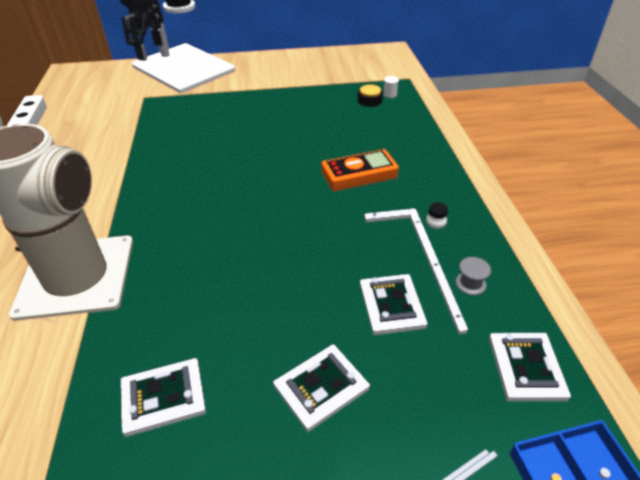

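The top view shows the stop's corner near pixel (279,157). The leftmost holder is centred at (379,199), already almost square to the stop. Next I'll measure the edges precisely.

```bash
cat >> h.py <<'E'
from scipy.optimize import least_squares
def bright(c="top"):
    im=bot.camera(c);h=cv2.cvtColor(im,cv2.COLOR_BGR2HSV)
    return im,((h[...,1]<70)&(h[...,2]>110)).astype(np.uint8)
def rect_holder(m,guess):
    # component of bright plate near guess (world xy); centre, angle, size at z=.014
    n,l,st,ce=cv2.connectedComponentsWithStats(m)
    g=proj("top",[*guess,.014]);best=[k for k in range(1,n) if st[k,4]>300]
    k=min(best,key=lambda k:np.hypot(*(ce[k]-g)))
    c=max(cv2.findContours((l==k).astype(np.uint8),cv2.RETR_EXTERNAL,cv2.CHAIN_APPROX_NONE)[0],key=cv2.contourArea)
    w=np.array([ray("top",p,.014)[:2] for p in c[:,0]],np.float32)
    r=cv2.minAreaRect(w*1000);b=cv2.boxPoints(r)
    return np.round(r[0],1),np.round(r[1],1),round(r[2],2),b.round(1).tolist()
E
python3 - <<'E'
from h import *
im,m=bright()
print(rect_holder(m,(.597,-.163)))
# stop: line fits
n,l,st,ce=cv2.connectedComponentsWithStats(m)
k=l[154,320] or l[155,320];print(st[k])
ys,xs=np.nonzero(l==k)
w=np.array([ray("top",(x,y),.012)[:2] for x,y in zip(xs,ys)])*1000
print("bounds",w.min(0),w.max(0))
lo=[];sh=[]
for x in range(285,408,4):
    r=np.nonzero(l[:,x]==k)[0]; lo.append([*ray("top",(x,r.mean()),.012)[:2]*1000,(np.ptp(r)+1)])
for y in range(165,194,3):
    r=np.nonzero(l[y]==k)[0]; sh.append([*ray("top",(r.mean(),y),.012)[:2]*1000,np.ptp(r)+1])
lo=np.array(lo);sh=np.array(sh)
a=np.polyfit(lo[:,1],lo[:,0],1);b=np.polyfit(sh[:,0],sh[:,1],1)
print(a,b,lo[:,2].mean(),sh[:,2].mean())
# inner: centre -7mm
y=b[1]-7+b[0]*650;x=a[1]-7+a[0]*y;y=b[1]-7+b[0]*x;print("corner",x,y)
o=bot.get_obs();print(o["clock"],o["tool_rot"],o["eef_pos"],o["grip_width"],o["ft_force"])
big=cv2.resize(im[100:250,240:440],None,fx=4,fy=4,interpolation=cv2.INTER_CUBIC)
cv2.imwrite("pics/crop1.png",big)
E
```

```text
(array([ 595.9, -163.7]), array([ 95.9, 120.2]), 0.66, [[547.2999877929688, -104.0999984741211], [548.7000122070312, -224.3000030517578], [644.5999755859375, -223.1999969482422], [643.2000122070312, -103.0]])
[ 273  150  140   48 1103]
bounds [ 597.69081863 -243.04075388] [712.44001615  90.2522063 ]
[-1.22667711e-03  7.04096584e+02] [8.40017875e-03 7.77574875e+01] 6.290322580645161 6.1
corner 697.0030896554986 76.61243809341512
0.65 [1.51804406e-01 9.88410553e-01 3.33999730e-05 1.85827416e-06] [0.15005183 0.47696588 0.22623902] 0.08541978972487176 [ 0.18514155  0.36565397 -0.07102243]
```

View pics/crop1.png

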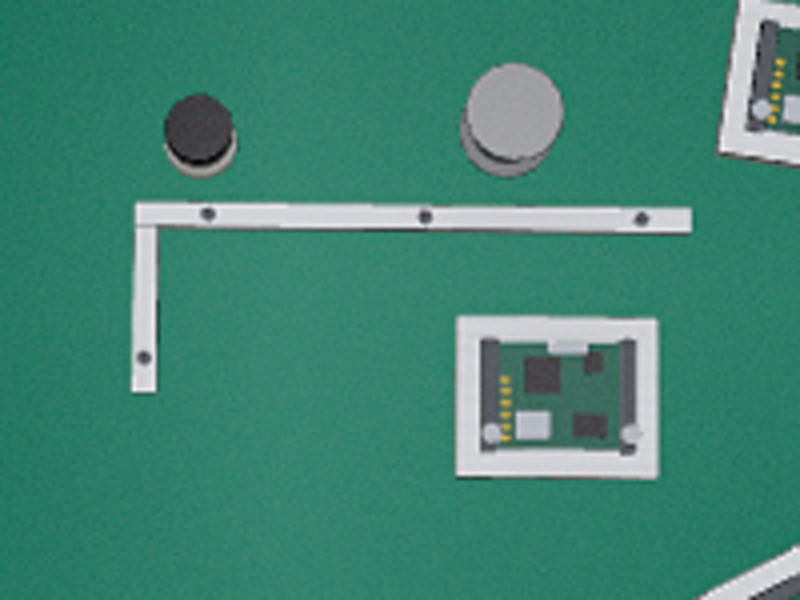

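```bash
python3 -m inch '[160,-270,-40,0,0,-0.8,40, 160,-270,-40,0,0,-0.8,40, 160,-270,-40,0,0,-0.8,40, 160,-270,-40,0,0,-0.8,40, 160,-270,-40,0,0,-0.8,40, 160,-270,-40,0,0,-0.8,40, 160,-270,-40,0,0,-0.8,40, 160,-270,-40,0,0,-0.8,40]'
```

```text
clock: 1.32
eef_pos: [0.3108, 0.2039, 0.186]
tool_rot: [0.527, 0.85, -0.0, 0.0]
ft_force: [0.5, 0.2, -0.6]
grip_width: 0.0341
grasp_force: 0.0
```

```bash
python3 -m inch '[150,-260,-60,0,0,-0.46,40, 150,-260,-60,0,0,-0.46,40, 150,-260,-60,0,0,-0.46,40, 150,-260,-60,0,0,-0.46,40, 150,-260,-60,0,0,-0.46,40, 150,-260,-60,0,0,-0.46,40, 150,-260,-60,0,0,-0.46,40, 150,-260,-60,0,0,-0.46,40]'
python3 -m inch '[136,-209,-60,0,0,0,40, 136,-209,-60,0,0,0,40, 136,-209,-60,0,0,0,40, 136,-209,-60,0,0,0,40, 136,-209,-60,0,0,0,40, 136,-209,-60,0,0,0,40, 136,-209,-60,0,0,0,40, 136,-209,-60,0,0,0,40]'
```

```text
clock: 1.98
eef_pos: [0.4622, -0.0574, 0.1254]
tool_rot: [0.707, 0.708, -0.0, 0.001]
ft_force: [0.3, 0.6, -0.3]
grip_width: 0.0341
grasp_force: 0.0
clock: 2.65
eef_pos: [0.596, -0.2643, 0.0637]
tool_rot: [0.706, 0.708, -0.0, -0.001]
ft_force: [-0.4, -0.6, -0.7]
grip_width: 0.0339
grasp_force: 0.0
```

```bash
python3 -m inch '[0,0,-20,0,0,0,40, 0,0,-34,0,0,0,40, 0,0,-38,0,0,0,40, 0,0,-38,0,0,0,40, 0,0,-38,0,0,0,40]'
python3 - <<'E'
from h import *
im=bot.camera("side");cv2.imwrite("pics/s1.png",cv2.resize(im[220:440,300:520],None,fx=2.7,fy=2.7))
E
```

```text
clock: 3.07
eef_pos: [0.596, -0.2611, 0.0292]
tool_rot: [0.705, 0.71, 0.0, 0.0]
ft_force: [0.1, -0.6, -0.2]
grip_width: 0.0342
grasp_force: 0.0
```

View pics/s1.png

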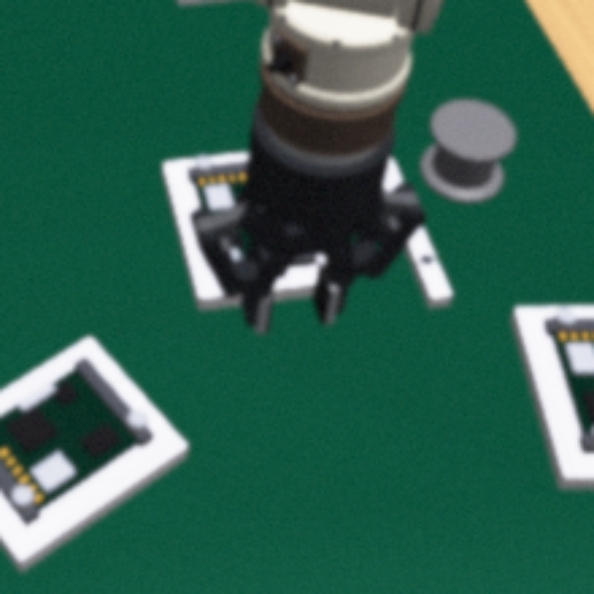

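```bash
python3 -m inch '[0,0,-3,0,0,0,40, 0,10,-3,0,0,0,40, 0,18,-3,0,0,0,40, 0,24,-3,0,0,0,40, 0,30,-3,0,0,0,40, 0,36,-3,0,0,0,40, 0,42,-3,0,0,0,40, 0,45,-3,0,0,0,40]'
python3 - <<'E'
from h import *
im,m=bright();print(rect_holder(m,(.597,-.15)))
cv2.imwrite("pics/t1.png",cv2.resize(im[100:280,250:470],None,fx=3,fy=3))
E
```

```text
clock: 3.78
eef_pos: [0.5961, -0.2159, 0.0252]
tool_rot: [0.705, 0.71, 0.0, -0.0]
ft_force: [0.0, 0.2, 0.5]
grip_width: 0.0343
grasp_force: 0.0
(array([ 595.9, -162. ]), array([ 95.9, 116.8]), 0.66, [[547.2999877929688, -104.0999984741211], [548.7000122070312, -220.89999389648438], [644.5, -219.8000030517578], [643.2000122070312, -103.0]])
```

View pics/t1.png

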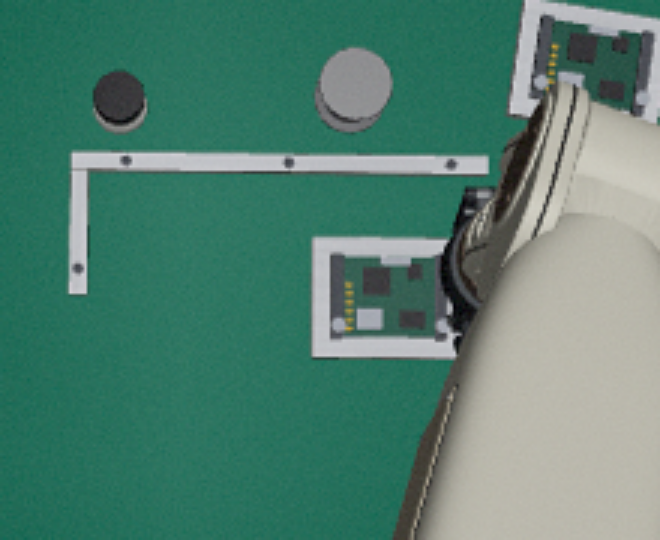

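The holder hasn't moved: its left edge is still at y = -104 mm. Before pushing on, I'll check where the fingertips are from the side.

```bash
python3 - <<'E'
from h import *
im=bot.camera("side").copy()
print(proj("side",[.596,-.2159,.003]))
for z,c in((0.003,(0,0,255)),(.014,(0,255,255))):
  for dx in(-.017,.017):
    for y in(-.2159,-.2050):
      u=proj("side",[.596+dx,y,z]);cv2.circle(im,tuple(int(round(v*16)) for v in u),16,c,-1,shift=4)
  cs=[proj("side",[x/1000,y/1000,z]) for x,y in((547.3,-104.1),(548.7,-224.3),(644.6,-223.2),(643.2,-103))]
  cv2.polylines(im,[np.int32(np.round(cs))],True,c,1)
cv2.imwrite("pics/s2.png",cv2.resize(im[210:360,320:480],None,fx=4,fy=4,interpolation=cv2.INTER_CUBIC))
E
```

```text
[398.17437819 326.65236757]
```

View pics/s2.png

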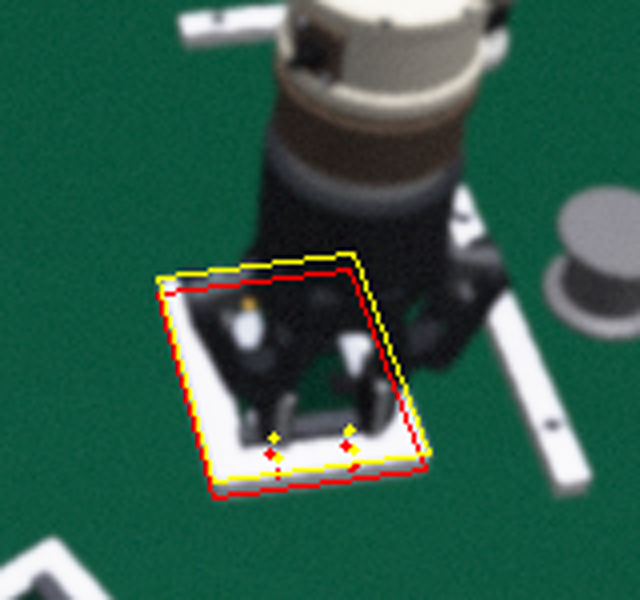

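The fingertips stand above the plate. At 40% opening they sit farther back than when shut, so I'll lift, back off and go lower.

```bash
python3 -m inch '[0,0,15,0,0,0,40, 0,-25,25,0,0,0,40, 0,-50,15,0,0,0,40, 0,-50,0,0,0,0,40, 0,-50,-5,0,0,0,40, 0,-50,-8,0,0,0,40, 0,-50,-8,0,0,0,40]'
python3 - <<'E'
from h import *
print(proj("side",[.579,-.266,.0]),proj("side",[.613,-.266,.0]))
im=bot.camera("side").copy()
for dx in(-.017,.017):
  for z,c in((0,(0,0,255)),(.01,(0,255,255))):
    u=proj("side",[.596+dx,-.266,z]);cv2.circle(im,tuple(int(round(v*16)) for v in u),12,c,-1,shift=4)
cv2.imwrite("pics/s3.png",cv2.resize(im[260:380,340:460],None,fx=5,fy=5,interpolation=cv2.INTER_CUBIC))
E
```

```text
clock: 4.47
eef_pos: [0.5951, -0.2663, 0.016]
tool_rot: [0.705, 0.709, -0.0, -0.001]
ft_force: [-0.2, 0.1, -0.1]
grip_width: 0.0344
grasp_force: 0.0
[395.63168981 352.4932645 ] [414.99493662 349.96279421]
```

View pics/s3.png

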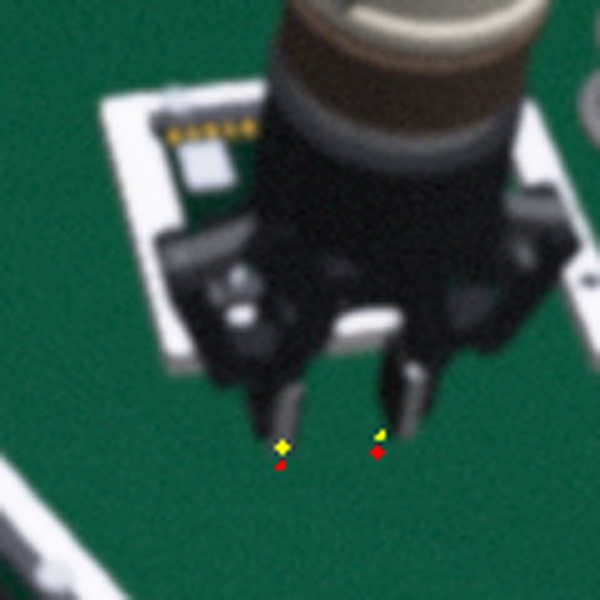

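Tips still look about 10 mm up, so I'll lower further and watch the force.

```bash
python3 -m inch '[0,0,-3,0,0,0,40, 0,0,-3,0,0,0,40]'; python3 -m inch '[0,0,-2,0,0,0,40, 0,0,-2,0,0,0,40]';  python3 -m inch '[0,0,-1,0,0,0,40, 0,0,-1,0,0,0,40]'
```

```text
clock: 4.68
eef_pos: [0.5964, -0.2665, 0.0144]
tool_rot: [0.705, 0.71, 0.0, 0.0]
ft_force: [0.8, 0.0, -0.4]
grip_width: 0.034
grasp_force: 0.0
clock: 4.85
eef_pos: [0.5962, -0.2667, 0.0123]
tool_rot: [0.705, 0.709, 0.0, 0.0]
ft_force: [-0.3, 0.5, 0.7]
grip_width: 0.034
grasp_force: 0.0
clock: 5.02
eef_pos: [0.5961, -0.2669, 0.0112]
tool_rot: [0.705, 0.709, -0.0, 0.0]
ft_force: [0.8, -0.3, -0.4]
grip_width: 0.0343
grasp_force: 0.0
```

```bash
python3 -m inch '[0,0,-2,0,0,0,40, 0,0,-2,0,0,0,40]'; python3 -m inch '[0,0,-1.5,0,0,0,40, 0,0,-1.5,0,0,0,40]'
python3 - <<'E'
from h import *
im=bot.camera("side").copy()
o=bot.get_obs()["eef_pos"];print(o)
for dx in(-.032,-.017,.017,.032):
    u=proj("side",[o[0]+dx,o[1]-.011,0]);cv2.circle(im,tuple(int(round(v*16)) for v in u),10,(0,0,255),-1,shift=4)
cv2.imwrite("pics/s4.png",cv2.resize(im[260:380,340:460],None,fx=5,fy=5,interpolation=cv2.INTER_CUBIC))
E
```

```text
clock: 5.18
eef_pos: [0.5959, -0.267, 0.0089]
tool_rot: [0.705, 0.709, -0.0, -0.0]
ft_force: [-0.4, -0.4, -0.4]
grip_width: 0.034
grasp_force: 0.0
clock: 5.35
eef_pos: [0.5958, -0.267, 0.0074]
tool_rot: [0.705, 0.709, -0.0, -0.0]
ft_force: [0.5, 0.1, 0.4]
grip_width: 0.0339
grasp_force: 0.0
[ 0.59588198 -0.26700184  0.00746387]
```

View pics/s4.png

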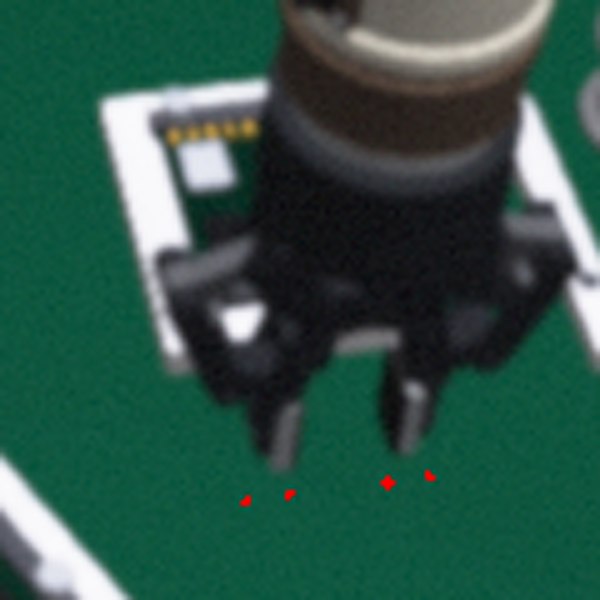

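```bash
for i in 1 2 3; do python3 -m inch '[0,0,-2,0,0,0,40, 0,0,-2,0,0,0,40]' | grep -E 'eef|ft_'; done
```

```text
eef_pos: [0.5959, -0.267, 0.0054]
ft_force: [0.6, 1.1, -0.7]
eef_pos: [0.5958, -0.267, 0.0033]
ft_force: [-0.1, -0.3, -0.1]
eef_pos: [0.5958, -0.2669, 0.0013]
ft_force: [0.2, -0.7, -0.2]
```

```bash
for i in 1 2 3; do python3 -m inch '[0,0,-2,0,0,0,40, 0,0,-2,0,0,0,40]' | grep -E 'clock|eef|ft_'; done
python3 - <<'E'
from h import *
im=bot.camera("side").copy()
o=bot.get_obs()
print(o["joint_pos"],o["tau"])
cv2.imwrite("pics/s5.png",cv2.resize(im[260:380,340:460],None,fx=5,fy=5,interpolation=cv2.INTER_CUBIC))
E
```

```text
clock: 6.07
eef_pos: [0.5959, -0.267, -0.0007]
ft_force: [-0.7, 0.3, -0.6]
clock: 6.23
eef_pos: [0.5958, -0.2669, -0.0027]
ft_force: [-0.7, 0.1, 0.0]
clock: 6.4
eef_pos: [0.5959, -0.267, -0.0047]
ft_force: [0.1, -0.2, 0.2]
[-4.21196930e-01  7.11367964e-01  1.27944381e-01  9.87924320e-01
 -1.08156509e-05  1.14360117e+00] [ 1.96972351e-04 -5.46184623e+01  2.19067723e+01 -3.46582930e-02
  2.66236168e-05 -1.87835820e-05]
```

View pics/s5.png

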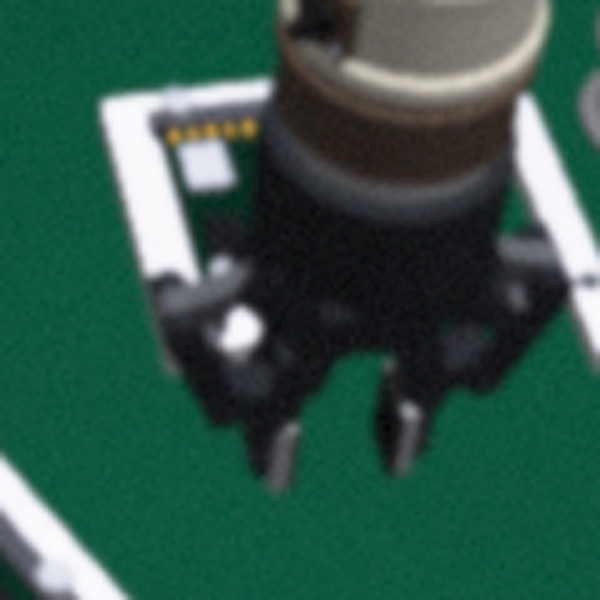

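From the picture the tips are now about 4 mm above the bench, below the plate's top. The measured z evidently reads low. I'll push gently and check.

```bash
python3 -m inch '[0,8,0,0,0,0,40, 0,16,0,0,0,0,40, 0,22,0,0,0,0,40, 0,28,0,0,0,0,40, 0,34,0,0,0,0,40, 0,40,0,0,0,0,40, 0,45,0,0,0,0,40, 0,45,0,0,0,0,40]'
python3 - <<'E'
from h import *
im,m=bright();r=rect_holder(m,(.597,-.14));print(r)
E
```

```text
clock: 7.12
eef_pos: [0.5962, -0.2209, -0.0042]
tool_rot: [0.705, 0.71, 0.0, -0.0]
ft_force: [0.2, -0.5, 0.2]
grip_width: 0.0341
grasp_force: 0.0
(array([ 596.1, -149.4]), array([ 95.9, 119.5]), 0.32, [[547.7999877929688, -89.9000015258789], [548.4000244140625, -209.39999389648438], [644.4000244140625, -208.8000030517578], [643.7000122070312, -89.30000305175781]])
```

```bash
python3 -m inch '[0,8,0,0,0,0,40, 0,18,0,0,0,0,40, 0,29,0,0,0,0,40, 0,40,0,0,0,0,40, 0,51,0,0,0,0,40, 0,62,0,0,0,0,40, 0,72,0,0,0,0,40, 0,80,0,0,0,0,40]'
python3 -m inch '[0,10,0,0,0,0,40, 0,21,0,0,0,0,40, 0,32,0,0,0,0,40, 0,43,0,0,0,0,40, 0,54,0,0,0,0,40, 0,64,0,0,0,0,40, 0,72,0,0,0,0,40, 0,77,0,0,0,0,40]'
python3 - <<'E'
from h import *
im,m=bright();r=rect_holder(m,(.597,.01));print(r)
E
```

```text
clock: 7.83
eef_pos: [0.596, -0.1405, -0.0042]
tool_rot: [0.705, 0.71, -0.0, -0.0]
ft_force: [0.2, -2.8, 0.6]
grip_width: 0.0341
grasp_force: 1.6
clock: 8.5
eef_pos: [0.596, -0.0638, -0.0042]
tool_rot: [0.705, 0.71, -0.0, 0.0]
ft_force: [-0.2, -3.8, 2.5]
grip_width: 0.0341
grasp_force: 2.1
(array([664. , 261.2]), array([46.6, 56.8]), 10.37, [[635.9000244140625, 284.8999938964844], [646.0999755859375, 229.10000610351562], [692.0, 237.5], [681.7999877929688, 293.29998779296875]])
```

```bash
python3 -m inch '[0,-30,0,0,0,0,40, 0,-40,30,0,0,0,40, 0,-40,70,0,0,0,40, -90,-40,70,0,0,0.5,40, -90,-40,70,0,0,0.5,40, -90,-40,70,0,0,0.5,40, -90,-40,70,0,0,0.5,40, -90,-40,70,0,0,0.5,40]'
python3 -m inch '[0,110,0,0,0,0.85,40, 0,110,0,0,0,0.85,40, 0,110,0,0,0,0.85,40, 0,110,0,0,0,0.85,40, 0,110,0,0,0,0.85,40, 0,110,0,0,0,0.85,40, 0,110,0,0,0,0.85,40, 0,110,0,0,0,0.85,40]'
python3 - <<'E'
from h import *
R=__import__("scipy.spatial.transform",fromlist=["Rotation"]).Rotation
y=R.from_quat(bot.get_obs()["tool_rot"]).apply([0,1,0]);print("yaw",np.arctan2(y[1],y[0]))
im,m=bright();m2=m.copy();r=rect_holder(m,(.597,.008));print(r)
print(bot.spot_point("top","holder")[0]);
for s in bot.silhouettes("top","holder"): print(ray("top",s["uv"],.014),s["mask"].sum(),s["confidence"])
E
```

```text
clock: 9.22
eef_pos: [0.5045, -0.104, 0.0655]
tool_rot: [0.507, 0.862, 0.001, -0.001]
ft_force: [0.2, -0.1, 0.0]
grip_width: 0.0338
grasp_force: 0.0
clock: 9.88
eef_pos: [0.5065, 0.0059, 0.0655]
tool_rot: [0.107, 0.994, 0.001, -0.0]
ft_force: [-0.4, -0.7, 0.3]
grip_width: 0.0339
grasp_force: 0.0
yaw 1.3554962150344907
(array([ 764.1, -135.3]), array([56.6, 67.7]), 68.83, [[722.2999877929688, -149.5], [785.4000244140625, -173.89999389648438], [805.7999877929688, -121.0999984741211], [742.7000122070312, -96.69999694824219]])
{'uv': [440.9, 265.0], 'confidence': 0.81}
[0.63643758 0.01254536 0.014     ] 455 0.93
[ 0.77896872 -0.31980003  0.014     ] 2113 0.79
[ 0.44313503 -0.3130012   0.014     ] 2113 0.65
[ 0.19394235 -0.28894786  0.014     ] 2259 0.64
```

```bash
python3 -m inch '[0,2,-30,0,0,0.11,40, 0,2,-60,0,0,0.215,40, 0,2,-70,0,0,0.215,40, 0,2,-70,0,0,0.215,40, 8,2,-70,0,0,0.215,40, 16,2,-70,0,0,0.215,40, 22,2,-70,0,0,0.215,40, 22,2,-70,0,0,0.215,40]'
python3 -m inch '[8,0,0,0,0,0,40, 16,0,0,0,0,0,40, 23,0,0,0,0,0,40, 30,0,0,0,0,0,40, 36,0,0,0,0,0,40, 42,0,0,0,0,0,40, 46,0,0,0,0,0,40, 48,0,0,0,0,0,40]'
python3 - <<'E'
from h import *
im,m=bright("side");cv2.imwrite("pics/s6.png",cv2.resize(im[180:330,300:500],None,fx=4,fy=4,interpolation=cv2.INTER_CUBIC))
E
```

```text
clock: 10.7
eef_pos: [0.5308, 0.007, -0.0037]
tool_rot: [0.001, 1.0, 0.0, 0.002]
ft_force: [-0.7, -0.3, 0.7]
grip_width: 0.0341
grasp_force: 0.0
clock: 11.37
eef_pos: [0.5756, 0.007, -0.0046]
tool_rot: [0.0, 1.0, -0.0, -0.001]
ft_force: [-4.6, -0.4, 2.9]
grip_width: 0.0343
grasp_force: 2.5
```

View pics/s6.png

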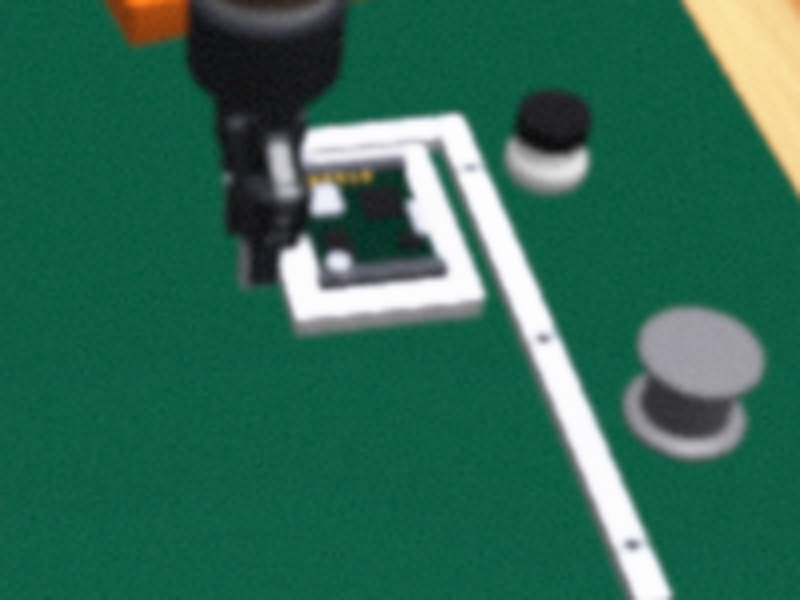

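The holder lies nearly parallel to the rail, with a small gap at crop (445,160)–(485,290), and the tips push on the plate's near edge. I'll continue gently to contact.

```bash
python3 -m inch '[3,0,0,0,0,0,40, 6,0,0,0,0,0,40, 8,0,0,0,0,0,40, 9,0,0,0,0,0,40]'|grep -E "eef|ft_"
for i in 1 2 3; do python3 -m inch '[1,0,0,0,0,0,40, 1.5,0,0,0,0,0,40]' | grep -E "eef|ft_"; done
```

```text
eef_pos: [0.5856, 0.007, -0.0046]
ft_force: [-1.3, -0.1, -0.2]
eef_pos: [0.5867, 0.0069, -0.0045]
ft_force: [-1.8, 0.4, -1.0]
eef_pos: [0.5881, 0.007, -0.0044]
ft_force: [-1.9, 0.3, -2.0]
eef_pos: [0.5897, 0.007, -0.0043]
ft_force: [-1.6, 1.1, -2.3]
```

```bash

for i in 1 2 3; do python3 -m inch '[0.7,0,0,0,0,0,40, 1,0,0,0,0,0,40]' | grep -E "eef|ft_"; done
```

```text
eef_pos: [0.5897, 0.0069, -0.0043]
ft_force: [-5.0, -0.1, 1.9]
eef_pos: [0.5898, 0.0069, -0.0043]
ft_force: [-8.4, 0.4, 3.5]
eef_pos: [0.5897, 0.0069, -0.0043]
ft_force: [-9.5, -0.7, 5.4]
```

```bash
python3 -m inch '[-25,0,0,0,0,0,40, -30,0,35,0,0,0,40, -30,0,70,0,0,0,40, -30,-105,70,0,0,-0.7,40, -30,-105,70,0,0,-0.7,40, -30,-105,70,0,0,-0.7,40, -30,-105,70,0,0,-0.7,40, -30,-105,70,0,0,-0.7,40]'
python3 -m inch '[82,0,0,0,0,-0.87,40, 82,0,0,0,0,-0.87,40, 82,0,0,0,0,-0.87,40, 82,0,0,0,0,-0.87,40, 82,0,0,0,0,-0.87,40, 82,0,0,0,0,-0.87,40, 82,0,0,0,0,-0.87,40, 82,0,0,0,0,-0.87,40]'
python3 - <<'E'
from h import *
from scipy.spatial.transform import Rotation as R
y=R.from_quat(bot.get_obs()["tool_rot"]).apply([0,1,0]);print("yaw",np.arctan2(y[1],y[0]))
im,m=bright()
for x in range(560,720,8): pass
# bright columns along world lines: right edge of plate along x=610 (near edge strip) and near edge along y
for X in(.608,.640):
  v=[m[tuple(np.round(proj("top",[X,y,.014])[::-1]).astype(int))] for y in np.arange(-.1,.1,.002)]
  print(X,"".join(map(str,v)))
E
```

```text
clock: 13.42
eef_pos: [0.5645, -0.1004, 0.0669]
tool_rot: [0.312, 0.95, 0.0, 0.002]
ft_force: [-0.4, 0.1, -0.3]
grip_width: 0.0339
grasp_force: 0.0
clock: 14.08
eef_pos: [0.6463, -0.0983, 0.0665]
tool_rot: [0.68, 0.733, 0.001, 0.001]
ft_force: [0.8, -0.5, -0.7]
grip_width: 0.0344
grasp_force: 0.0
yaw 0.07408785158284313
0.608 1111111111111111111110001111111111111111111111111111111111111111111111111111111111110000111111100000
0.64 1111111111111111100000001111111000000000000000000000000011111111111000000000011111110000111111110000
```

```bash
python3 -m inch '[0,0,-30,0,0,-0.07,40, 0,0,-60,0,0,-0.074,40, 0,0,-70,0,0,-0.074,40, 0,0,-70,0,0,-0.074,40, 0,10,-70,0,0,-0.074,40, 0,20,-70,0,0,-0.074,40, 0,28,-70,0,0,-0.074,40, 0,32,-70,0,0,-0.074,40]' |grep -E "eef|ft_|rot"
python3 -m inch '[0,3,0,0,0,0,40, 0,5,0,0,0,0,40, 0,7,0,0,0,0,40, 0,8,0,0,0,0,40]'|grep -E "eef|ft_"
for i in 1 2; do python3 -m inch '[0,1,0,0,0,0,40, 0,1,0,0,0,0,40]' | grep -E "eef|ft_"; done
```

```text
eef_pos: [0.6449, -0.0641, -0.0039]
tool_rot: [0.706, 0.709, 0.0, 0.0]
ft_force: [0.3, 0.2, 0.7]
eef_pos: [0.6448, -0.0588, -0.0039]
ft_force: [-0.3, -5.2, 1.7]
eef_pos: [0.6448, -0.0577, -0.004]
ft_force: [0.1, -4.6, 3.0]
eef_pos: [0.6448, -0.0567, -0.0039]
ft_force: [-0.7, -4.8, 3.5]
```

```bash

for i in 1 2 3 4 5; do python3 -m inch '[0,0.7,0,0,0,0,40, 0,1,0,0,0,0,40]' | grep -E "eef|ft_"; done
```

```text
eef_pos: [0.6448, -0.0557, -0.004]
ft_force: [-0.6, -4.7, 2.9]
eef_pos: [0.6448, -0.0548, -0.004]
ft_force: [-0.7, -5.6, 2.2]
eef_pos: [0.6448, -0.0548, -0.0039]
ft_force: [0.3, -7.9, 2.8]
eef_pos: [0.6448, -0.0548, -0.0039]
ft_force: [-0.2, -10.2, 3.0]
eef_pos: [0.6448, -0.0548, -0.0039]
ft_force: [-1.1, -12.3, 2.5]
```

Contact with the short arm is firm. Next I'll back off, clear the view and verify.

```bash
python3 -m inch '[0,-30,0,0,0,0,40, 0,-50,30,0,0,0,40, 0,-60,70,0,0,0,40, -60,-90,110,0,0,0,40, -120,-130,110,0,0,0,40, -150,-170,110,0,0,0,40, -180,-210,110,0,0,0,40, -210,-240,110,0,0,0,40]'|grep -E "eef|ft_"
python3 -m inch '[-30,-40,60,0,0,0,40, -60,-80,60,0,0,0,40, -60,-80,60,0,0,0,40, -60,-80,60,0,0,0,40, -60,-80,60,0,0,0,40]' | grep -E "clock|eef"
python3 - <<'E'
from h import *
im,m=bright()
g=cv2.cvtColor(im,cv2.COLOR_BGR2GRAY)
def edge(p0,p1,lo=True): # strongest brightness step along world line at z=.014
    t=np.linspace(0,1,121);P=np.array([proj("top",[*(np.array(p0)+(np.array(p1)-p0)*s)/1000,.014]) for s in t],np.float32)
    v=cv2.remap(g.astype(np.float32),P[:,0],P[:,1],cv2.INTER_LINEAR).ravel();d=np.abs(np.diff(cv2.GaussianBlur(v[:,None],(1,9),0).ravel()));k=d.argmax()
    return np.round(np.array(p0)+(np.array(p1)-p0)*t[k],1)
near=[edge((585,y),(615,y))[0] for y in range(-35,70,5)]
right=[edge((x,-58),(x,-29))[1] for x in range(608,690,5)]
print("near",np.polyfit(np.arange(-35,70,5),near,1),np.mean(near));print("right",np.polyfit(range(608,690,5),right,1),np.mean(right))
print("expected 601.0, -43.4")
E
```

```text
eef_pos: [0.4876, -0.2348, 0.1031]
ft_force: [0.6, -0.6, -0.6]
clock: 17.38
eef_pos: [0.4284, -0.3163, 0.1634]Traceback (most recent call last):
  File "<stdin>", line 9, in <module>
  File "<stdin>", line 5, in edge
  File "h.py", line 8, in proj
    i=bot.camera_info(cam);K=np.array(i["intrinsics"]);T=np.array(i["camera_from_world"])
ValueError: time passes only in moves, steps and waits
```

```bash
python3 - <<'E'
from h import *
im,m=bright();i=bot.camera_info("top");bot.camera_info
import types
import h;h.bot=types.SimpleNamespace(camera_info=lambda c:i)
g=cv2.cvtColor(im,cv2.COLOR_BGR2GRAY)
def edge(p0,p1):
    p0=np.array(p0);p1=np.array(p1)
    t=np.linspace(0,1,121);P=np.array([proj("top",[*(p0+(p1-p0)*s)/1000,.014]) for s in t],np.float32)
    v=cv2.remap(g.astype(np.float32),P[:,:1].copy(),P[:,1:].copy(),cv2.INTER_LINEAR).ravel();d=np.abs(np.diff(cv2.GaussianBlur(v[:,None],(1,9),0).ravel()));k=d.argmax()
    return p0+(p1-p0)*t[k]
Y=np.arange(-35,70,5);X=np.arange(608,690,5)
near=[edge((585,y),(615,y))[0] for y in Y];right=[edge((x,-58),(x,-29))[1] for x in X]
print("near",np.polyfit(Y,near,1),np.mean(near),np.std(near));print("right",np.polyfit(X,right,1),np.mean(right),np.std(right))
print("expected 601.0, -43.4")
E
```

```text
near [-1.12987013e-02  6.01836147e+02] 601.6666666666666 2.8736625598591963
right [-0.04868873 -4.8845098 ] -36.43480392156863 6.57641062882625
expected 601.0, -43.4
```

```bash
python3 - <<'E'
from h import *
im,m=bright();i=bot.camera_info("top")
import types,h;h.bot=types.SimpleNamespace(camera_info=lambda c:i)
n,l,st,ce=cv2.connectedComponentsWithStats(m)
for X in(.604,.610,.62,.63,.64,.65,.66,.67,.68,.69):
  v="".join(str(m[tuple(np.round(proj("top",[X,y,.014])[::-1]).astype(int))]) for y in np.arange(-.1,.1,.002));print(X,v)
# plate region: bright pixels, first bright row/col
w=[];
for Y in np.arange(-.036,.066,.006):
  xs=np.arange(.58,.63,.0005);v=[m[tuple(np.round(proj("top",[x,Y,.014])[::-1]).astype(int))] for x in xs];w.append(round(1000*xs[np.argmax(v)],1))
print(w)
w=[]
for X in np.arange(.606,.692,.006):
  ys=np.arange(-.07,-.02,.0005);v=[m[tuple(np.round(proj("top",[X,y,.014])[::-1]).astype(int))] for y in ys];w.append(round(1000*ys[np.argmax(v)],1))
print(w)
E
```

```text
0.604 0000000000000000000000000000011111111111111111111111111111111111111111111111111111111111111111100000
0.61 0000000000000000000000000000011111111111111111111111111111111111111111111111111111111111111111100000
0.62 0000000000000000000000000000111111110000000000000000000000000000000000000000000001111111111001100000
0.63 0000000000000000000000000000111111111111100000000000000000000111111111110000011111111111111111110000
0.64 0000000000000000000000000000111111110000000000000000000000000111111111100000000001111111111111110000
0.65 0000000000000000000000000000111111110000000000000000000000000000000000000000000001111111111111110000
0.66 0000000000000000000000000000111111110000000000000000000000000000000000000000000000111111111111110000
0.67 0000000000000000000000000000111111110000000000000000000000000000000000000000000000111111111111110000
0.68 0000000000000000000000000000111111110000000000000011111111111110000000000000000000111111111111110000
0.69 0000000000000000000000000000111111111111111111111111111111111111111111111111111111111111111111110000
[np.float64(600.5), np.float64(600.5), np.float64(600.5), np.float64(600.0), np.float64(600.0), np.float64(600.0), np.float64(600.0), np.float64(600.0), np.float64(600.0), np.float64(599.5), np.float64(602.0), np.float64(602.0), np.float64(602.0), np.float64(602.0), np.float64(602.0), np.float64(601.5), np.float64(601.5)]
[np.float64(-43.0), np.float64(-43.0), np.float64(-45.0), np.float64(-45.0), np.float64(-45.0), np.float64(-45.0), np.float64(-45.0), np.float64(-45.0), np.float64(-45.0), np.float64(-45.0), np.float64(-45.0), np.float64(-44.5), np.float64(-44.5), np.float64(-44.5), np.float64(-44.5)]
```

```bash
python3 -c "
from workcell import bot
print(bot.job_done())"
```

```text
the job is handed in; nothing more can be done
None
```

I pushed the holder home into the corner of the stop and handed the job in; no verdict came back. Both rail contacts were felt as firm force, the final picture put its edges within about 1 mm of home and square to within pixel error, and the hand is clear.

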